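# Undo the double latch of the dishwasher-tablet caddy

## Task

Open the child-safe tablet caddy beside the sink: swing the keeper arm a full quarter turn aside so that it no longer blocks the bolt, then slide the bolt all the way back so that the sprung lid pops up. Leave both latches open and the lid up, and leave the washing-up things standing around the caddy where they are.

Things in the scene. Friction and masses are not known exactly. Their poses are not given: they have to be found in the camera images.
- caddy: White plastic box fixed to the counter, 220 mm wide (y), 275 mm deep (x): grey lid (top 100 mm up), and in front of it a ledge 90 mm high from x = -185 to -85 mm. Along the line x = -130 mm lie the steel bolt (in a dark guide, top 105 mm) and, in line on its +y side, the keeper arm. Origin: on the counter under the tub's centre; x points from ledge to lid hinge, z up; yaw within 0.4 rad.
- keeper_grip (a point): Centre of the keeper's upright round steel post: 18 mm diameter, 50 mm tall, standing on the keeper arm (arm top 110 mm above the counter, post top 160 mm, this point 135 mm). 45 mm from the keeper's pivot, on the side facing the bolt when closed. Its position turns with the arm.
- keeper_pivot (a point): On the vertical pivot axis of the keeper arm, at the post's half height (135 mm above the counter); in the caddy's frame x = -130, y = +95 mm. The arm is 22 mm wide and 12 mm thick, and reaches 62 mm from the pivot. Nothing solid stands here above 114 mm.
- bolt_grip (a point): Centre of the bolt's upright flat steel tab: 30 mm (caddy x) by 12 mm (caddy y) by 50 mm tall, standing on the bolt's bar; tab top 160 mm above the counter, this point 135 mm; when shut, in the caddy's frame x = -130, y = -20 mm. The bar below it is 125 mm long, 22 mm wide, top 110 mm above the counter.
- keeper (a joint): Keeper angle, rad. 0: closed, arm along the caddy's -y, its end 3 mm from the bolt's end, so the bolt cannot be drawn. Grows clockwise seen from above to the stop at 1.57: arm along the caddy's -x (over the ledge's front edge). Starts between 0 and 0.1, stays where left; friction 0.06 N m (1.5 N at the post).
- bolt (a joint): Bolt travel, m. 0: shut, its far end lying over the lid's lug. It grows as the bolt slides along the caddy's +y, to the stop at 0.048; it lets go of the lid at about 0.035. About 3 N to slide; stays where it is left.
- lid (a joint): Lid angle, rad. 0: shut. A spring lifts it gently by itself to its stop at 0.55 once the bolt is drawn; its hinge is along the back edge, so the front edge rises to about 185 mm above the counter. A steel lug 30 mm wide on its front edge, at the caddy's y = -75 mm, reaches 65 mm forward under the bolt.
- soap_center (a point): Half-way up the chrome soap pump's body, 66 mm diameter, 170 mm tall with its spout, standing beside the caddy. Bystander.
- mug_center (a point): Half-way up a blue ceramic mug, 76 mm diameter, 90 mm tall, beside the caddy. Bystander.
- brush_center (a point): Centre of a white plastic dish brush lying beside the caddy, about 220 mm long, 32 mm high. Bystander.
- scraper_center (a point): Centre of a grey scraper, 190 mm long, 10 mm high, lying on the counter in front of the caddy's ledge. Bystander.

How it is judged:
By the outcome, as a careful person would: the job done as asked, in the order asked, and still so for the second after the job is handed in, with the robot touching nothing.
It also fails if it takes over 48 s, if anything falls off the work surface, if the arm or the gripper's body presses on something with over 40 N, if the wrist force passes 120 N, or if a joint passes its speed limit or range.

## Robot

A 7-joint arm with a two-finger parallel gripper is mounted at the origin on the work surface. World frame = base frame: x ahead of the robot, y to its left, z up, the work surface at z = 0. Lengths are in m, angles in rad, forces in N, time in s.
With the tool pointing down it reaches from about 0.4 to 0.85 m from the base axis. Payload 4.5 kg.
Tool frame: the origin (TCP) lies between the finger pads; the fingertips stand r.tip_reach ahead of it and the grasp point (between the pads) lies 11 mm behind it (r.tip_reach is the distance from the TCP to the fingertips, in m); z points along the fingers, y is the line along which they close (so a half turn about z gives the same grasp; the last joint's range is limited). The gripper opens to 88 mm and grips with 3 to 60 N. Pads are 18 mm wide; open, the fingers measure 123 mm over their backs; the gripper's body (75 mm by 187 mm) begins 45 mm behind the grasp point.
Start: joints at [-1.31, 0.689, -0.195, 1.565, 0.157, 0.902, -0.215], TCP at [0.141, 0.609, 0.247] pointing down, gripper open.
Joint ranges: [-3.01, 3.01], [-0.46, 2.08], [-1.47, 1.51], [0.13, 2.56], [-1, 4.14], [0.04, 2.09], [-2.66, 2.66]. Speed limits (rad/s): [2.57, 2.57, 3.14, 3.14, 3.14, 3.14, 3.14].

## Interface

Orientations are given as a unit quaternion [x, y, z, w].
In Python, from plant import r, vision, workorder gives the robot as it stands.
- The arm moves only by the tool drive_tool, never from a script. Its argument "targets" is a list of rows, each an object of numbers: "tx", "ty", "tz": the shift along the world's x, y, z in units of 0.03 m (1.0 is 0.03 m); "wx", "wy", "wz": the turn, a rotation vector about the world's x, y, z in units of 60 degrees (1.0 is 60 degrees); "claw": the opening, from -1 (shut) to 1 (fully open). A call has exactly 8 rows; each row shifts and turns the commanded pose from where the row before left it; what a row does not reach is not made up. A row lasts 1/10 s, in which the tool goes at most 50 mm and 8.59 degrees, less where a joint would pass 70% of its speed; a pose out of reach is approached as far as the arm can. A call with a number of a shift or a turn outside -1 to 1 is refused whole. A call with a gripper value outside its range is refused whole. The fingers move at their own pace and stop on an object; "force" is the grip in N (left out, the last holds). Time passes only in rows, so rows that do not move let the fingers close, or fill a call up. It gives the time, the measured TCP pose, the force, the opening and the grip force at its end, in the units of the state.
- r.get_state(): the state, without advancing time (a new reading comes with each control period).
- vision.snapshot(name): name is "scene" or "top" or "wrist"; returns a dict with "image" (384x512x3 uint8, blue, green, red), "range_z" (384x512 float32, m along the optical axis (not along the pixel's ray), 0 where there is no reading), "K" (3x3 intrinsics, pixels), "cam_to_world" (4x4, takes a point from camera to world coordinates). Camera axes: x right, y up, looking along -z (the intrinsics and any distortion apply to the point x, -y, -z); pixel columns grow to the right and rows downward; lengths in m; the calibration is good to about 2 mm. A picture is of the moment at which its call begins.
- workorder.finish_job(): hands the job in; it is judged then, once.
The state is a dict: "clock": time; "q": joint angles; "qd": joint speeds; "joint_torque": joint torques, N m; "tool_pos": TCP position; "eef_rot": TCP orientation; "contact_force": force on the tool from outside, world axes, zero at the start; "moment": the same for the moment, N m; "opening": opening from 0.0 (shut) to 1.0 (fully open); "finger_force": force on a finger pad.
Only numpy, scipy, OpenCV 4.12 (cv2) and the standard library are available. Lean on these libraries where they do the work, as an engineer would, in place of code of your own. Each camera call takes 0.05 s, during which the arm holds its last target. There are 200 camera calls.

## Working session

There is one attempt and no reset: what is moved stays moved. The work goes in short steps, Python scripts to look and compute and a tool call to move; the robot and the scene stay as the last step left them, time stands still between calls to the robot, and variables do not carry over. Pictures are saved under pics/ and viewed, at most 10 in all, crops included, and the job is handed in when it is done.

Besides the shell and the picture viewer there is one more tool, called after "Emit:" as a command line: name --argument value ..., lists and objects as JSON in quotes. drive_tool: Moves the arm, as the interface text tells. Its arguments: {"type":"object","properties":{"targets":{"type":"array","items":{"type":"object","properties":{"tx":{"type":"number"},"ty":{"type":"number"},"tz":{"type":"number"},"wx":{"type":"number"},"wy":{"type":"number"},"wz":{"type":"number"},"claw":{"type":"number"}}}},"force":{"type":"number"}},"required":["targets"]}

```bash
mkdir -p pics
cat > h.py <<'E'
import numpy as np, cv2
from plant import r, vision, workorder
def cloud(s):
    K=np.array(s["K"]);z=s["range_z"];v,u=np.mgrid[:z.shape[0],:z.shape[1]]
    p=np.stack([(u-K[0,2])/K[0,0]*z,-(v-K[1,2])/K[1,1]*z,-z,np.ones_like(z)],-1)
    w=(p@np.array(s["cam_to_world"]).T)[...,:3]; w[z==0]=np.nan
    return w
E
python3 - <<'E'
from h import *
a=vision.snapshot("top");b=vision.snapshot("scene")
np.savez("s0.npz",top=cloud(a),scene=cloud(b),ti=a["image"],si=b["image"])
cv2.imwrite("pics/top0.png",a["image"]);cv2.imwrite("pics/scene0.png",b["image"])
s=r.get_state();print({k:np.round(v,3) for k,v in s.items()},r.tip_reach)
print(a["K"],np.round(a["cam_to_world"],3),np.round(b["cam_to_world"],3), a.keys())
E
```

```text
{'clock': np.float64(0.1), 'q': array([-1.31 ,  0.69 , -0.195,  1.566,  0.157,  0.902, -0.215]), 'qd': array([-0.001, -0.002, -0.002, -0.005, -0.   ,  0.   ,  0.001]), 'joint_torque': array([-3.0000e-03, -5.2851e+01, -1.2720e+00, -1.5384e+01, -5.3000e-02,
        2.0000e-03,  0.0000e+00]), 'tool_pos': array([0.14 , 0.608, 0.246]), 'eef_rot': array([ 0.113,  0.994, -0.001, -0.   ]), 'contact_force': array([-0.169, -0.258, -0.23 ]), 'moment': array([ 0.002, -0.025,  0.034]), 'finger_force': np.float64(0.0), 'opening': np.float64(1.001)} 0.008
[[479.40596349   0.         256.04333469]
 [  0.         479.40596349 196.09803454]
 [  0.           0.           1.        ]] [[-0.024  0.991 -0.131  0.488]
 [-1.    -0.024 -0.002  0.022]
 [-0.005  0.131  0.991  1.241]
 [ 0.     0.     0.     1.   ]] [[ 0.722 -0.51   0.468  0.978]
 [ 0.692  0.516 -0.505 -0.383]
 [ 0.016  0.689  0.725  0.63 ]
 [ 0.     0.     0.     1.   ]] dict_keys(['image', 'range_z', 'K', 'cam_to_world'])
```

View pics/top0.png

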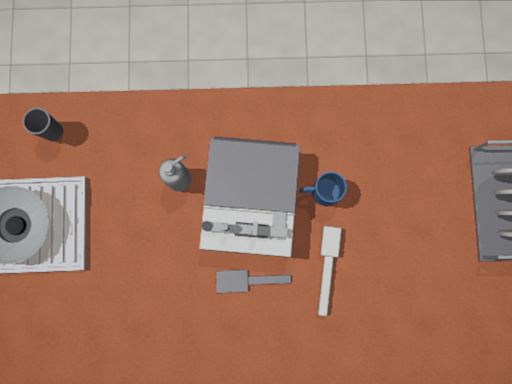

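View pics/scene0.png

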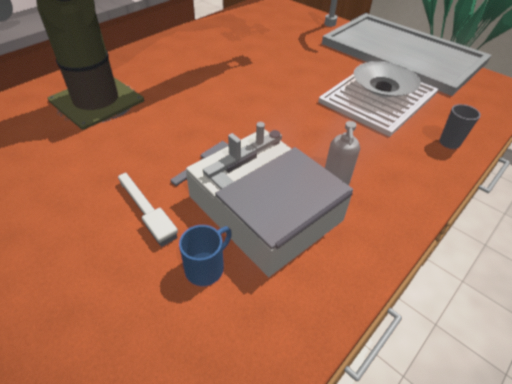

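The top view shows the caddy: lid around (252,175), ledge at row ~228, pivot ~(208,226), keeper post ~(221,226), bolt tab ~(256,228). The soap is at (176,178), the mug at (330,189), the scraper at (250,281) and the brush at (330,270).

```bash
python3 - <<'E'
from h import *
d=np.load("s0.npz")
t=d["top"];im=d["ti"].astype(int)
sub=np.zeros(t.shape[:2],bool);sub[130:260,195:305]=1
m=sub&(t[...,2]>.084)&(t[...,2]<.118)
for nm,mm in [("box",m),("lid",m&(t[...,2]>.094)&(im.sum(-1)<330))]:
    n,l,st,_=cv2.connectedComponentsWithStats(mm.astype(np.uint8))
    k=1+np.argmax(st[1:,4]);P=t[l==k][:,:2].astype(np.float32)
    (c,sz,a)=cv2.minAreaRect(P);print(nm,c,sz,a,np.round(cv2.boxPoints((c,sz,a)),4).tolist(),np.nanmedian(t[l==k][:,2]))
for nm in("top","scene"):
    T=d[nm];q=(T[...,2]>.125)&(T[...,2]<.168)
    if nm=="top": q&=sub
    else: q[:100]=0;q[180:]=0;q[:,:200]=0;q[:,300:]=0
    n,l,st,ce=cv2.connectedComponentsWithStats(q.astype(np.uint8))
    for k in range(1,n):
        P=T[l==k]; 
        if len(P)>4:
            hi=P[P[:,2]>.150]
            print(nm,ce[k],len(P),P.min(0),P.max(0),"topface",len(hi),hi.mean(0) if len(hi) else 0)
# bystanders
for nm,(x0,x1,y0,y1) in dict(soap=(155,192,150,195),mug=(300,350,168,210),scr=(210,295,265,297),brush=(315,345,222,320)).items():
    P=t[y0:y1,x0:x1].reshape(-1,3);P=P[P[:,2]>.006];print(nm,P.min(0),P.max(0))
E
python3 - <<'E'
import cv2
a=cv2.imread("pics/top0.png")[130:270,190:310]
cv2.imwrite("pics/c0.png",cv2.resize(a,None,fx=4,fy=4,interpolation=2))
E
```

```text
box (0.6408133506774902, 0.038216784596443176) (0.22017154097557068, 0.27620837092399597) 83.59120178222656 [[0.49129998683929443, -0.055799998342990875], [0.7657999992370605, -0.08659999817609787], [0.7903000116348267, 0.13220000267028809], [0.5159000158309937, 0.16300000250339508]] 0.09876052399028401
lid (0.7737529277801514, 0.023440398275852203) (0.19618287682533264, 0.008246030658483505) 83.50222778320312 [[0.7585999965667725, -0.07360000163316727], [0.766700029373169, -0.07450000196695328], [0.7889000177383423, 0.12039999663829803], [0.7807999849319458, 0.12139999866485596]] 0.09946958566741027
top [224.82758621 226.77586207] 58 [0.55449736 0.08839758 0.12555778] [0.57103697 0.10473538 0.16406178] topface 51 [0.56290608 0.09661488 0.15890954]
top [255.2739726  228.89041096] 73 [0.54081049 0.02086099 0.12923893] [0.57123224 0.03282296 0.16274956] topface 70 [0.55611745 0.02742413 0.15909702]
scene [259.67857143 130.51428571] 140 [0.55730972 0.08624576 0.12513308] [0.57507444 0.10488082 0.16147174] topface 67 [0.56761415 0.09372006 0.15703982]
scene [234.04608295 144.10599078] 217 [0.54297699 0.01822268 0.12553886] [0.57470858 0.03433007 0.16195339] topface 99 [0.56062116 0.0243009  0.1571464 ]
soap [0.66755414 0.1832878  0.00628957] [0.76803185 0.26872734 0.16941069]
mug [ 0.61998287 -0.21370627  0.00603149] [ 0.71384084 -0.08590299  0.09450464]
scr [ 0.40699455 -0.05959966  0.00601124] [0.47284471 0.13051631 0.0164532 ]
brush [ 0.34670889 -0.18880638  0.00609964] [ 0.57840186 -0.12128816  0.03913021]
```

View pics/c0.png

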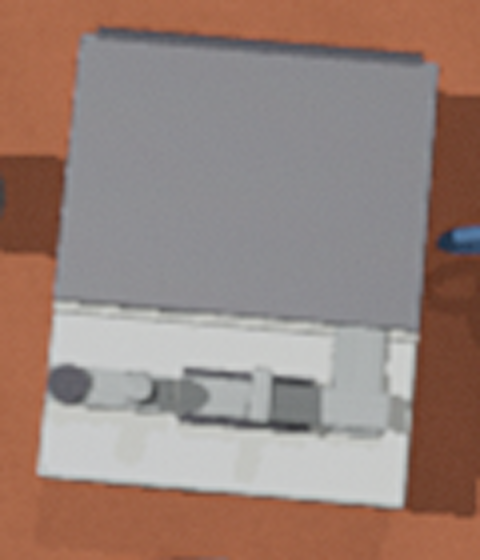

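Emit:
drive_tool --targets '[{"tx":0.4,"ty":-0.5,"wz":0.1,"claw":0.2},{"tx":0.8,"ty":-0.9,"wz":0.14,"claw":0.2},{"tx":0.8,"ty":-1,"wz":0.14,"claw":0.2},{"tx":0.8,"ty":-1,"wz":0.14,"claw":0.2},{"tx":0.8,"ty":-1,"wz":0.14,"claw":0.2},{"tx":0.8,"ty":-1,"wz":0.14,"claw":0.2},{"tx":0.8,"ty":-1,"wz":0.04,"claw":0.2},{"tx":0.8,"ty":-1,"claw":0.2}]' --force 15

```text
validation failed for argument at $.ta...
```

Emit:
drive_tool --targets '[{"tx":0.8,"ty":-1,"claw":0.2},{"tx":0.8,"ty":-1,"claw":0.2},{"tx":0.8,"ty":-1,"claw":0.2},{"tx":0.8,"ty":-1,"claw":0.2},{"tx":0.8,"ty":-1,"claw":0.2},{"tx":0.8,"ty":-0.9,"claw":0.2},{"tx":0.8,"ty":-0.9,"claw":0.2},{"claw":0.2}]'

```text
validation failed for argument at $.ta...
```

Emit:
drive_tool --targets '[{"tx":0.4,"ty":-0.5,"tz":0.0,"wx":0.0,"wy":0.0,"wz":0.1,"claw":0.2},{"tx":0.8,"ty":-0.9,"tz":0.0,"wx":0.0,"wy":0.0,"wz":0.14,"claw":0.2},{"tx":0.8,"ty":-0.95,"tz":0.0,"wx":0.0,"wy":0.0,"wz":0.14,"claw":0.2},{"tx":0.8,"ty":-0.95,"tz":0.0,"wx":0.0,"wy":0.0,"wz":0.14,"claw":0.2},{"tx":0.8,"ty":-0.95,"tz":0.0,"wx":0.0,"wy":0.0,"wz":0.14,"claw":0.2},{"tx":0.8,"ty":-0.95,"tz":0.0,"wx":0.0,"wy":0.0,"wz":0.14,"claw":0.2},{"tx":0.8,"ty":-0.95,"tz":0.0,"wx":0.0,"wy":0.0,"wz":0.04,"claw":0.2},{"tx":0.8,"ty":-0.95,"tz":0.0,"wx":0.0,"wy":0.0,"wz":0.0,"claw":0.2}]' --force 15

```text
clock: 0.9
tool_pos: [0.3213, 0.3944, 0.2464]
eef_rot: [-0.321, 0.947, -0.0, -0.0]
contact_force: [0.3, 0.3, 0.6]
opening: 0.602
finger_force: 0.0
```

Emit:
drive_tool --targets '[{"tx":0.8,"ty":-1.0,"tz":0.0,"wx":0.0,"wy":0.0,"wz":0.0,"claw":0.2},{"tx":0.8,"ty":-1.0,"tz":0.0,"wx":0.0,"wy":0.0,"wz":0.0,"claw":0.2},{"tx":0.8,"ty":-1.0,"tz":0.0,"wx":0.0,"wy":0.0,"wz":0.0,"claw":0.2},{"tx":0.8,"ty":-1.0,"tz":0.0,"wx":0.0,"wy":0.0,"wz":0.0,"claw":0.2},{"tx":0.8,"ty":-1.0,"tz":0.0,"wx":0.0,"wy":0.0,"wz":0.0,"claw":0.2},{"tx":0.8,"ty":-1.0,"tz":0.0,"wx":0.0,"wy":0.0,"wz":0.0,"claw":0.2},{"tx":0.8,"ty":-1.0,"tz":0.0,"wx":0.0,"wy":0.0,"wz":0.0,"claw":0.2},{"tx":0.8,"ty":-1.0,"tz":0.0,"wx":0.0,"wy":0.0,"wz":0.0,"claw":0.2}]'

```text
clock: 1.7
tool_pos: [0.5132, 0.1544, 0.2465]
eef_rot: [-0.321, 0.947, -0.0, -0.0]
contact_force: [0.2, 0.8, -0.3]
opening: 0.6
finger_force: 0.0
```

Emit:
drive_tool --targets '[{"tx":0.8,"ty":-0.95,"tz":0.0,"wx":0.0,"wy":0.0,"wz":0.0,"claw":0.2},{"tx":0.6,"ty":-0.7,"tz":0.0,"wx":0.0,"wy":0.0,"wz":0.0,"claw":0.2},{"tx":0.23,"ty":-0.25,"tz":-0.4,"wx":0.0,"wy":0.0,"wz":0.0,"claw":0.2},{"tx":0.0,"ty":0.0,"tz":-0.7,"wx":0.0,"wy":0.0,"wz":0.0,"claw":0.2},{"tx":0.0,"ty":0.0,"tz":-0.7,"wx":0.0,"wy":0.0,"wz":0.0,"claw":0.2},{"tx":0.0,"ty":0.0,"tz":-0.3,"wx":0.0,"wy":0.0,"wz":0.0,"claw":0.2},{"tx":0.0,"ty":0.0,"tz":0.0,"wx":0.0,"wy":0.0,"wz":0.0,"claw":0.2},{"tx":0.0,"ty":0.0,"tz":0.0,"wx":0.0,"wy":0.0,"wz":0.0,"claw":0.2}]'

```text
clock: 2.5
tool_pos: [0.5613, 0.0999, 0.184]
eef_rot: [-0.321, 0.947, 0.0, 0.0]
contact_force: [0.0, 0.7, 1.0]
opening: 0.604
finger_force: 0.0
```

Run:
```python
from h import *
a=vision.snapshot("wrist");cv2.imwrite("pics/w1.png",a["image"])
print(r.get_state()["tool_pos"])
T=cloud(a);q=(T[...,2]>.12)&(T[...,2]<.166)&(np.hypot(T[...,0]-.56,T[...,1]-.06)<.09)
n,l,st,ce=cv2.connectedComponentsWithStats(q.astype(np.uint8))
for k in range(1,n):
    P=T[l==k];hi=P[P[:,2]>.152]
    if len(P)>30: print(ce[k],len(P),P.min(0),P.max(0),len(hi),hi.mean(0) if len(hi) else 0)
```

```text
[0.56164628 0.09982047 0.18441207]
[150.487061   140.14602588] 2164 [0.5413297  0.02120078 0.12005231] [0.57761938 0.03708249 0.16143441] 1621 [0.55559999 0.03011255 0.15877886]
[248.46105702 225.19471488] 1438 [0.55501425 0.09004828 0.12008815] [0.57266228 0.10778047 0.16113591] 930 [0.56285476 0.09821126 0.15863848]
```

View pics/w1.png

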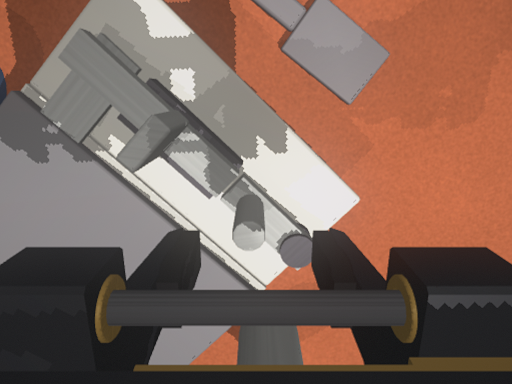

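The wrist view shows the post top at pixel (248,225), between the fingers, and the bolt tab at (150,140). The TCP is within 2 mm of the post, so I'll descend and close.

Emit:
drive_tool --targets '[{"tx":0.04,"ty":-0.07,"tz":-0.5,"wx":0.0,"wy":0.0,"wz":0.0,"claw":0.2},{"tx":0.0,"ty":0.0,"tz":-0.7,"wx":0.0,"wy":0.0,"wz":0.0,"claw":0.2},{"tx":0.0,"ty":0.0,"tz":-0.5,"wx":0.0,"wy":0.0,"wz":0.0,"claw":0.2},{"tx":0.0,"ty":0.0,"tz":-0.2,"wx":0.0,"wy":0.0,"wz":0.0,"claw":0.2},{"tx":0.0,"ty":0.0,"tz":0.0,"wx":0.0,"wy":0.0,"wz":0.0,"claw":-0.4},{"tx":0.0,"ty":0.0,"tz":0.0,"wx":0.0,"wy":0.0,"wz":0.0,"claw":-1.0},{"tx":0.0,"ty":0.0,"tz":0.0,"wx":0.0,"wy":0.0,"wz":0.0,"claw":-1.0},{"tx":0.0,"ty":0.0,"tz":0.0,"wx":0.0,"wy":0.0,"wz":0.0,"claw":-1.0}]'

```text
clock: 3.35
tool_pos: [0.5631, 0.097, 0.1275]
eef_rot: [-0.321, 0.947, -0.0, 0.001]
contact_force: [0.7, 0.1, -0.3]
opening: 0.26
finger_force: 0.0
```

Emit:
drive_tool --targets '[{"tx":0.0,"ty":0.0,"tz":0.0,"wx":0.0,"wy":0.0,"wz":0.0,"claw":-1.0},{"tx":0.0,"ty":0.0,"tz":0.0,"wx":0.0,"wy":0.0,"wz":0.0,"claw":-1.0},{"tx":0.0,"ty":0.0,"tz":0.0,"wx":0.0,"wy":0.0,"wz":0.0,"claw":-1.0},{"tx":0.0,"ty":0.0,"tz":0.0,"wx":0.0,"wy":0.0,"wz":0.0,"claw":-1.0},{"tx":-0.14,"ty":0.03,"tz":0.0,"wx":0.0,"wy":0.0,"wz":0.0,"claw":-1.0},{"tx":-0.14,"ty":0.04,"tz":0.0,"wx":0.0,"wy":0.0,"wz":0.0,"claw":-1.0},{"tx":-0.13,"ty":0.05,"tz":0.0,"wx":0.0,"wy":0.0,"wz":0.0,"claw":-1.0},{"tx":-0.13,"ty":0.07,"tz":0.0,"wx":0.0,"wy":0.0,"wz":0.0,"claw":-1.0}]'

```text
clock: 4.15
tool_pos: [0.5478, 0.099, 0.1271]
eef_rot: [-0.319, 0.948, -0.003, 0.0]
contact_force: [2.8, -8.2, 6.9]
opening: 0.2
finger_force: 15.0
```

Emit:
drive_tool --targets '[{"tx":-0.12,"ty":-0.03,"tz":0.0,"wx":0.0,"wy":0.0,"wz":0.0,"claw":-1.0},{"tx":-0.11,"ty":0.08,"tz":0.0,"wx":0.0,"wy":0.0,"wz":0.0,"claw":-1.0},{"tx":-0.1,"ty":0.1,"tz":0.0,"wx":0.0,"wy":0.0,"wz":0.0,"claw":-1.0},{"tx":-0.09,"ty":0.11,"tz":0.0,"wx":0.0,"wy":0.0,"wz":0.0,"claw":-1.0},{"tx":-0.08,"ty":0.12,"tz":0.0,"wx":0.0,"wy":0.0,"wz":0.0,"claw":-1.0},{"tx":0.0,"ty":0.0,"tz":0.0,"wx":0.0,"wy":0.0,"wz":0.0,"claw":-1.0},{"tx":0.0,"ty":0.0,"tz":0.0,"wx":0.0,"wy":0.0,"wz":0.0,"claw":-1.0},{"tx":0.0,"ty":0.0,"tz":0.0,"wx":0.0,"wy":0.0,"wz":0.0,"claw":-1.0}]'

```text
clock: 4.95
tool_pos: [0.5306, 0.111, 0.1267]
eef_rot: [-0.319, 0.948, -0.002, -0.002]
contact_force: [-1.1, -6.0, 6.8]
opening: 0.199
finger_force: 15.0
```

Run:
```python
from h import *
a=vision.snapshot("wrist");b=vision.snapshot("top");cv2.imwrite("pics/w2.png",np.hstack([cv2.resize(a["image"],(400,300)),cv2.resize(b["image"][170:270,180:313],(400,300))]))
s=r.get_state();print(s["tool_pos"],s["contact_force"],s["moment"])
```

```text
[0.53055672 0.1109985  0.12671426] [-1.15824632 -5.12873506  6.02732951] [-1.24375054  0.22760612 -0.18776015]
```

View pics/w2.png

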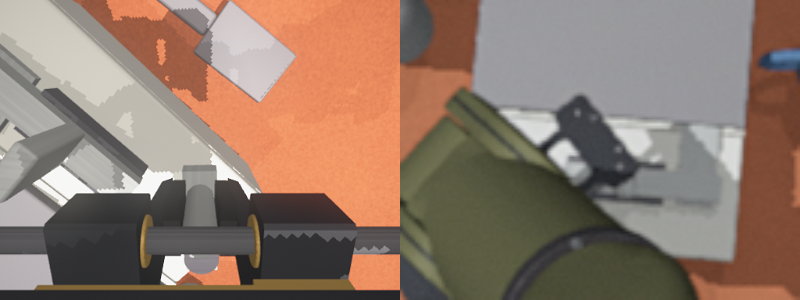

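The wrist half shows the post held between the pads at about (200,175) and the hub at (200,262), so the arm is roughly 45° round. I'll check the hub position to correct the arc.

Run:
```python
from h import *
d=np.load("s0.npz");t=d["top"];im=d["ti"].astype(int).sum(-1)
q=np.zeros(im.shape,bool);q[218:234,198:216]=1;q&=(im<300)&(t[...,2]>.1)
P=t[q];print("hub top",len(P),P.min(0),P.max(0),np.median(P,0))
a=vision.snapshot("wrist");T=cloud(a);g=a["image"].astype(int).sum(-1)
for z0,z1 in((.1075,.1125),(.1125,.117),(.14,.166)):
    m=(T[...,2]>z0)&(T[...,2]<z1)&(np.hypot(T[...,0]-.55,T[...,1]-.128)<.04)
    P=T[m];print(z0,len(P),P.min(0),P.max(0),P.mean(0)) if len(P) else print(z0,0)
```

```text
hub top 54 [0.55837039 0.131585   0.10857891] [0.57764335 0.15301118 0.11799673] [0.56842091 0.14138498 0.11374197]
0.1075 1013 [0.51427696 0.09690743 0.10751633] [0.58560664 0.15970738 0.11248622] [0.52787609 0.11080208 0.10950388]
0.1125 928 [0.52533767 0.10677629 0.11250474] [0.5817518  0.15573338 0.11699489] [0.56657081 0.14141568 0.1137246 ]
0.14 3238 [0.51052226 0.09174243 0.14000454] [0.54879748 0.13201902 0.16597263] [0.52598359 0.10970749 0.15310519]
```

Emit:
drive_tool --targets '[{"tx":0.06,"ty":0.0,"tz":0.0,"wx":0.0,"wy":0.0,"wz":0.0,"claw":-0.4},{"tx":0.0,"ty":0.0,"tz":0.0,"wx":0.0,"wy":0.0,"wz":0.0,"claw":-0.4},{"tx":0.0,"ty":0.0,"tz":0.0,"wx":0.0,"wy":0.0,"wz":0.0,"claw":-0.4},{"tx":0.0,"ty":0.0,"tz":0.0,"wx":0.0,"wy":0.0,"wz":0.0,"claw":-1.0},{"tx":0.0,"ty":0.0,"tz":0.0,"wx":0.0,"wy":0.0,"wz":0.0,"claw":-1.0},{"tx":0.0,"ty":0.0,"tz":0.0,"wx":0.0,"wy":0.0,"wz":0.0,"claw":-1.0},{"tx":0.0,"ty":0.0,"tz":0.0,"wx":0.0,"wy":0.0,"wz":0.0,"claw":-1.0},{"tx":0.0,"ty":0.0,"tz":0.0,"wx":0.0,"wy":0.0,"wz":0.0,"claw":-1.0}]'

```text
clock: 5.9
tool_pos: [0.5331, 0.1142, 0.1266]
eef_rot: [-0.321, 0.947, 0.0, -0.0]
contact_force: [0.3, 0.2, -1.7]
opening: 0.199
finger_force: 15.0
```

Emit:
drive_tool --targets '[{"tx":-0.08,"ty":0.12,"tz":0.0,"wx":0.0,"wy":0.0,"wz":-0.09,"claw":-1.0},{"tx":-0.065,"ty":0.12,"tz":0.0,"wx":0.0,"wy":0.0,"wz":-0.09,"claw":-1.0},{"tx":-0.055,"ty":0.13,"tz":0.0,"wx":0.0,"wy":0.0,"wz":-0.09,"claw":-1.0},{"tx":-0.04,"ty":0.13,"tz":0.0,"wx":0.0,"wy":0.0,"wz":-0.09,"claw":-1.0},{"tx":-0.03,"ty":0.14,"tz":0.0,"wx":0.0,"wy":0.0,"wz":-0.09,"claw":-1.0},{"tx":-0.015,"ty":0.14,"tz":0.0,"wx":0.0,"wy":0.0,"wz":-0.09,"claw":-1.0},{"tx":0.0,"ty":0.0,"tz":0.0,"wx":0.0,"wy":0.0,"wz":0.0,"claw":-1.0},{"tx":0.0,"ty":0.0,"tz":0.0,"wx":0.0,"wy":0.0,"wz":0.0,"claw":-1.0}]'

```text
clock: 6.7
tool_pos: [0.524, 0.138, 0.1266]
eef_rot: [-0.045, 0.999, 0.0, -0.001]
contact_force: [-2.1, 1.9, -0.9]
opening: 0.2
finger_force: 15.0
```

Emit:
drive_tool --targets '[{"tx":0.0,"ty":0.12,"tz":0.0,"wx":0.0,"wy":0.0,"wz":-0.1,"claw":-1.0},{"tx":0.01,"ty":0.12,"tz":0.0,"wx":0.0,"wy":0.0,"wz":-0.09,"claw":-1.0},{"tx":0.02,"ty":0.1,"tz":0.0,"wx":0.0,"wy":0.0,"wz":0.0,"claw":-1.0},{"tx":0.01,"ty":0.1,"tz":0.0,"wx":0.0,"wy":0.0,"wz":0.0,"claw":-1.0},{"tx":0.0,"ty":0.0,"tz":0.0,"wx":0.0,"wy":0.0,"wz":0.0,"claw":-1.0},{"tx":0.0,"ty":0.0,"tz":0.0,"wx":0.0,"wy":0.0,"wz":0.0,"claw":-1.0},{"tx":0.0,"ty":0.0,"tz":0.0,"wx":0.0,"wy":0.0,"wz":0.0,"claw":-1.0},{"tx":0.0,"ty":0.0,"tz":0.0,"wx":0.0,"wy":0.0,"wz":0.0,"claw":-1.0}]'

```text
clock: 7.5
tool_pos: [0.5243, 0.1475, 0.1265]
eef_rot: [0.055, 0.998, -0.002, -0.002]
contact_force: [-4.3, -3.3, 3.5]
opening: 0.201
finger_force: 15.1
```

Emit:
drive_tool --targets '[{"tx":0.0,"ty":0.1,"tz":0.0,"wx":0.0,"wy":0.0,"wz":0.0,"claw":-1.0},{"tx":0.0,"ty":0.1,"tz":0.0,"wx":0.0,"wy":0.0,"wz":0.0,"claw":-1.0},{"tx":0.0,"ty":0.0,"tz":0.0,"wx":0.0,"wy":0.0,"wz":0.0,"claw":-1.0},{"tx":0.0,"ty":0.0,"tz":0.0,"wx":0.0,"wy":0.0,"wz":0.0,"claw":-1.0},{"tx":0.0,"ty":0.0,"tz":0.0,"wx":0.0,"wy":0.0,"wz":0.0,"claw":-1.0},{"tx":0.0,"ty":0.0,"tz":0.0,"wx":0.0,"wy":0.0,"wz":0.0,"claw":-1.0},{"tx":0.0,"ty":0.0,"tz":0.0,"wx":0.0,"wy":0.0,"wz":0.0,"claw":-1.0},{"tx":0.0,"ty":0.0,"tz":0.0,"wx":0.0,"wy":0.0,"wz":0.0,"claw":-1.0}]'

```text
clock: 8.3
tool_pos: [0.5241, 0.1478, 0.1264]
eef_rot: [0.057, 0.998, -0.006, -0.003]
contact_force: [-3.4, -13.0, 5.2]
opening: 0.201
finger_force: 15.2
```

The keeper is on its stop: the force rose from 3 N to 13 N with no further motion. Next I unload, release and rise.

Emit:
drive_tool --targets '[{"tx":0.0,"ty":-0.2,"tz":0.0,"wx":0.0,"wy":0.0,"wz":0.0,"claw":-1.0},{"tx":0.0,"ty":-0.05,"tz":0.0,"wx":0.0,"wy":0.0,"wz":0.0,"claw":-0.5},{"tx":0.0,"ty":0.0,"tz":0.0,"wx":0.0,"wy":0.0,"wz":0.0,"claw":0.0},{"tx":0.0,"ty":0.0,"tz":0.0,"wx":0.0,"wy":0.0,"wz":0.0,"claw":0.0},{"tx":0.0,"ty":0.0,"tz":0.0,"wx":0.0,"wy":0.0,"wz":0.0,"claw":0.0},{"tx":0.0,"ty":0.0,"tz":0.5,"wx":0.0,"wy":0.0,"wz":0.0,"claw":0.0},{"tx":0.0,"ty":0.0,"tz":0.9,"wx":0.0,"wy":0.0,"wz":0.0,"claw":0.0},{"tx":0.0,"ty":0.0,"tz":0.9,"wx":0.0,"wy":0.0,"wz":0.0,"claw":0.0}]'

```text
clock: 9.1
tool_pos: [0.5257, 0.1494, 0.1963]
eef_rot: [0.055, 0.998, -0.0, -0.0]
contact_force: [1.1, -0.3, 1.1]
opening: 0.502
finger_force: 0.0
```

Run:
```python
from h import *
a=vision.snapshot("wrist");b=vision.snapshot("scene");cv2.imwrite("pics/w3.png",np.hstack([cv2.resize(a["image"],(400,300)),cv2.resize(b["image"][90:240,150:350],(400,300))]))
s=r.get_state();print(s["tool_pos"],s["eef_rot"])
T=cloud(a);q=(T[...,2]>.12)&(T[...,2]<.166)&(np.hypot(T[...,0]-.54,T[...,1]-.08)<.11)
n,l,st,ce=cv2.connectedComponentsWithStats(q.astype(np.uint8))
for k in range(1,n):
    P=T[l==k];hi=P[P[:,2]>.152]
    if len(P)>30: print(ce[k],len(P),P.min(0),P.max(0),len(hi),hi.mean(0) if len(hi) else 0)
```

```text
[0.52815408 0.15032719 0.19885412] [0.05547042 0.99845383 0.00153727 0.00325814]
[251.1542811  215.67043619] 1238 [0.51570995 0.13926191 0.12003132] [0.53346668 0.1571639  0.16105688] 816 [0.52348533 0.14845091 0.15865416]
[ 85.89130435 246.15217391] 46 [0.54129514 0.02665569 0.12000054] [0.5443337  0.03653733 0.12443489] 0 0
```

View pics/w3.png

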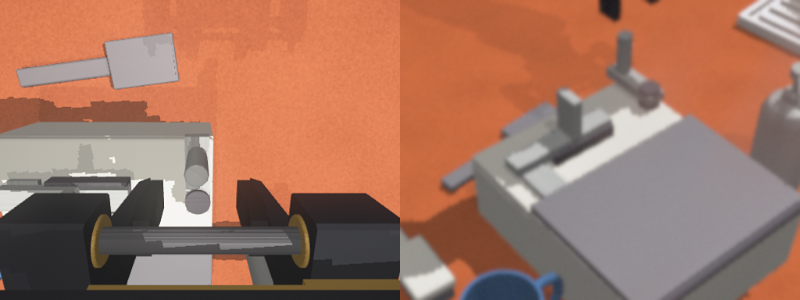

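The keeper now lies square over the front edge, with its post at about (196,165) in the left half, and the bystanders look unmoved. Next I push the tab with the −y finger of the fully open gripper, which keeps the gripper body clear of the lug.

Emit:
drive_tool --targets '[{"tx":0.1,"ty":-0.3,"tz":0.0,"wx":0.0,"wy":0.0,"wz":0.0,"claw":0.5},{"tx":0.2,"ty":-0.7,"tz":0.0,"wx":0.0,"wy":0.0,"wz":0.0,"claw":1.0},{"tx":0.2,"ty":-0.8,"tz":0.0,"wx":0.0,"wy":0.0,"wz":0.0,"claw":1.0},{"tx":0.2,"ty":-0.7,"tz":0.0,"wx":0.0,"wy":0.0,"wz":0.0,"claw":1.0},{"tx":0.2,"ty":-0.5,"tz":0.0,"wx":0.0,"wy":0.0,"wz":0.0,"claw":1.0},{"tx":0.0,"ty":0.0,"tz":0.0,"wx":0.0,"wy":0.0,"wz":0.0,"claw":1.0},{"tx":0.0,"ty":0.0,"tz":0.0,"wx":0.0,"wy":0.0,"wz":0.0,"claw":1.0},{"tx":0.0,"ty":0.0,"tz":0.0,"wx":0.0,"wy":0.0,"wz":0.0,"claw":1.0}]'

```text
clock: 10.0
tool_pos: [0.5522, 0.0604, 0.1952]
eef_rot: [0.055, 0.998, 0.0, -0.001]
contact_force: [-0.2, 0.8, 0.3]
opening: 0.998
finger_force: 0.0
```

Run:
```python
from h import *
a=vision.snapshot("wrist");cv2.imwrite("pics/w4.png",a["image"])
s=r.get_state();print(s["tool_pos"],s["eef_rot"],s["opening"])
T=cloud(a);q=(T[...,2]>.12)&(T[...,2]<.166)&(np.hypot(T[...,0]-.555,T[...,1]-.03)<.03)
P=T[q];hi=P[P[:,2]>.155];print(len(hi),hi.min(0),hi.max(0),hi.mean(0))
```

```text
[0.55231558 0.06050168 0.19540929] [ 5.47024144e-02  9.98502535e-01  3.66181481e-04 -4.46098596e-04] 0.9999927250710072
1099 [0.54151653 0.02213278 0.15500855] [0.57192222 0.03679356 0.16108626] [0.555704   0.02994751 0.1589487 ]
```

View pics/w4.png

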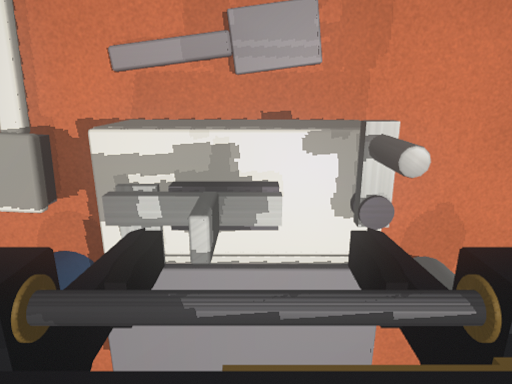

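The left (−y) finger at about (145,245) sits just left of the tab at (203,230), and the right finger is clear of the keeper post at (412,160). I'll descend, then push along caddy +y.

Emit:
drive_tool --targets '[{"tx":0.0,"ty":-0.08,"tz":-0.3,"wx":0.0,"wy":0.0,"wz":0.0,"claw":1.0},{"tx":0.0,"ty":0.0,"tz":-0.7,"wx":0.0,"wy":0.0,"wz":0.0,"claw":1.0},{"tx":0.0,"ty":0.0,"tz":-0.7,"wx":0.0,"wy":0.0,"wz":0.0,"claw":1.0},{"tx":0.0,"ty":0.0,"tz":-0.38,"wx":0.0,"wy":0.0,"wz":0.0,"claw":1.0},{"tx":0.0,"ty":0.0,"tz":0.0,"wx":0.0,"wy":0.0,"wz":0.0,"claw":1.0},{"tx":0.01,"ty":0.1,"tz":0.0,"wx":0.0,"wy":0.0,"wz":0.0,"claw":1.0},{"tx":0.01,"ty":0.1,"tz":0.0,"wx":0.0,"wy":0.0,"wz":0.0,"claw":1.0},{"tx":0.01,"ty":0.1,"tz":0.0,"wx":0.0,"wy":0.0,"wz":0.0,"claw":1.0}]'

```text
clock: 10.85
tool_pos: [0.5544, 0.0663, 0.1342]
eef_rot: [0.056, 0.998, 0.0, 0.001]
contact_force: [-0.4, -0.1, 0.8]
opening: 0.999
finger_force: 0.0
```

Emit:
drive_tool --targets '[{"tx":0.015,"ty":0.14,"tz":0.0,"wx":0.0,"wy":0.0,"wz":0.0,"claw":1.0},{"tx":0.015,"ty":0.14,"tz":0.0,"wx":0.0,"wy":0.0,"wz":0.0,"claw":1.0},{"tx":0.015,"ty":0.14,"tz":0.0,"wx":0.0,"wy":0.0,"wz":0.0,"claw":1.0},{"tx":0.015,"ty":0.14,"tz":0.0,"wx":0.0,"wy":0.0,"wz":0.0,"claw":1.0},{"tx":0.015,"ty":0.14,"tz":0.0,"wx":0.0,"wy":0.0,"wz":0.0,"claw":1.0},{"tx":0.015,"ty":0.14,"tz":0.0,"wx":0.0,"wy":0.0,"wz":0.0,"claw":1.0},{"tx":0.015,"ty":0.14,"tz":0.0,"wx":0.0,"wy":0.0,"wz":0.0,"claw":1.0},{"tx":0.015,"ty":0.14,"tz":0.0,"wx":0.0,"wy":0.0,"wz":0.0,"claw":1.0}]'

```text
clock: 11.65
tool_pos: [0.5575, 0.0997, 0.1333]
eef_rot: [0.056, 0.998, 0.0, 0.0]
contact_force: [0.2, -2.2, 0.7]
opening: 1.002
finger_force: 1.1
```

Emit:
drive_tool --targets '[{"tx":0.015,"ty":0.13,"tz":0.0,"wx":0.0,"wy":0.0,"wz":0.0,"claw":1.0},{"tx":0.015,"ty":0.13,"tz":0.0,"wx":0.0,"wy":0.0,"wz":0.0,"claw":1.0},{"tx":0.01,"ty":0.1,"tz":0.0,"wx":0.0,"wy":0.0,"wz":0.0,"claw":1.0},{"tx":0.01,"ty":0.07,"tz":0.0,"wx":0.0,"wy":0.0,"wz":0.0,"claw":1.0},{"tx":0.0,"ty":0.03,"tz":0.0,"wx":0.0,"wy":0.0,"wz":0.0,"claw":1.0},{"tx":0.0,"ty":0.0,"tz":0.0,"wx":0.0,"wy":0.0,"wz":0.0,"claw":1.0},{"tx":0.0,"ty":0.0,"tz":0.0,"wx":0.0,"wy":0.0,"wz":0.0,"claw":1.0},{"tx":0.0,"ty":0.0,"tz":0.0,"wx":0.0,"wy":0.0,"wz":0.0,"claw":1.0}]'

```text
clock: 12.45
tool_pos: [0.5586, 0.1135, 0.1333]
eef_rot: [0.056, 0.998, 0.0, -0.0]
contact_force: [-1.4, 0.9, -0.2]
opening: 1.002
finger_force: 0.0
```

Emit:
drive_tool --targets '[{"tx":0.01,"ty":0.1,"tz":0.0,"wx":0.0,"wy":0.0,"wz":0.0,"claw":1.0},{"tx":0.01,"ty":0.05,"tz":0.0,"wx":0.0,"wy":0.0,"wz":0.0,"claw":1.0},{"tx":0.0,"ty":0.05,"tz":0.0,"wx":0.0,"wy":0.0,"wz":0.0,"claw":1.0},{"tx":0.0,"ty":0.0,"tz":0.0,"wx":0.0,"wy":0.0,"wz":0.0,"claw":1.0},{"tx":0.0,"ty":0.0,"tz":0.0,"wx":0.0,"wy":0.0,"wz":0.0,"claw":1.0},{"tx":0.0,"ty":0.0,"tz":0.0,"wx":0.0,"wy":0.0,"wz":0.0,"claw":1.0},{"tx":0.0,"ty":0.0,"tz":0.0,"wx":0.0,"wy":0.0,"wz":0.0,"claw":1.0},{"tx":0.0,"ty":0.0,"tz":0.0,"wx":0.0,"wy":0.0,"wz":0.0,"claw":1.0}]'

```text
clock: 13.25
tool_pos: [0.5589, 0.1146, 0.133]
eef_rot: [0.057, 0.998, -0.003, -0.001]
contact_force: [0.1, -8.1, 0.9]
opening: 0.999
finger_force: 3.9
```

Run:
```python
from h import *
a=vision.snapshot("wrist");b=vision.snapshot("scene");cv2.imwrite("pics/w5.png",np.hstack([cv2.resize(a["image"],(400,300)),cv2.resize(b["image"][60:285,100:400],(400,300))]))
s=r.get_state();print(s["tool_pos"],s["contact_force"])
```

```text
[0.55886235 0.11453641 0.13300398] [-4.11628772e-03 -8.05984834e+00  7.63265484e-02]
```

View pics/w5.png

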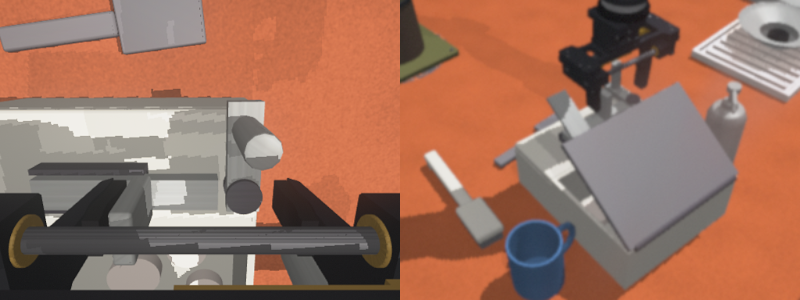

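The bolt is on its stop (8 N with no motion). In the right half the lid is up and the soap pump and mug are untouched. I'll back off the tab and rise straight up.

Emit:
drive_tool --targets '[{"tx":-0.01,"ty":-0.15,"tz":0.0,"wx":0.0,"wy":0.0,"wz":0.0,"claw":1.0},{"tx":-0.01,"ty":-0.2,"tz":0.0,"wx":0.0,"wy":0.0,"wz":0.0,"claw":1.0},{"tx":0.0,"ty":0.0,"tz":0.3,"wx":0.0,"wy":0.0,"wz":0.0,"claw":1.0},{"tx":0.0,"ty":0.0,"tz":0.7,"wx":0.0,"wy":0.0,"wz":0.0,"claw":1.0},{"tx":0.0,"ty":0.0,"tz":0.9,"wx":0.0,"wy":0.0,"wz":0.0,"claw":1.0},{"tx":0.0,"ty":0.0,"tz":0.9,"wx":0.0,"wy":0.0,"wz":0.0,"claw":1.0},{"tx":-0.5,"ty":0.0,"tz":0.9,"wx":0.0,"wy":0.0,"wz":0.0,"claw":1.0},{"tx":-0.5,"ty":0.3,"tz":0.5,"wx":0.0,"wy":0.0,"wz":0.0,"claw":1.0}]'

```text
clock: 14.15
tool_pos: [0.5297, 0.1174, 0.2621]
eef_rot: [0.057, 0.998, 0.001, 0.002]
contact_force: [0.1, -0.1, 0.7]
opening: 0.994
finger_force: 0.0
```

Emit:
drive_tool --targets '[{"tx":-0.6,"ty":0.8,"tz":0.0,"wx":0.0,"wy":0.0,"wz":0.0,"claw":1.0},{"tx":-0.6,"ty":0.9,"tz":0.0,"wx":0.0,"wy":0.0,"wz":0.0,"claw":1.0},{"tx":-0.5,"ty":0.9,"tz":0.0,"wx":0.0,"wy":0.0,"wz":0.0,"claw":1.0},{"tx":-0.3,"ty":0.9,"tz":0.0,"wx":0.0,"wy":0.0,"wz":0.0,"claw":1.0},{"tx":0.0,"ty":0.9,"tz":0.0,"wx":0.0,"wy":0.0,"wz":0.0,"claw":1.0},{"tx":0.0,"ty":0.5,"tz":0.0,"wx":0.0,"wy":0.0,"wz":0.0,"claw":1.0},{"tx":0.0,"ty":0.0,"tz":0.0,"wx":0.0,"wy":0.0,"wz":0.0,"claw":1.0},{"tx":0.0,"ty":0.0,"tz":0.0,"wx":0.0,"wy":0.0,"wz":0.0,"claw":1.0}]'

```text
clock: 14.95
tool_pos: [0.4691, 0.2635, 0.2594]
eef_rot: [0.056, 0.998, -0.001, 0.0]
contact_force: [1.0, -0.1, 0.0]
opening: 0.993
finger_force: 0.0
```

Run:
```python
from h import *
a=vision.snapshot("top");b=vision.snapshot("scene");cv2.imwrite("pics/w6.png",np.hstack([cv2.resize(a["image"][120:330,120:400],(400,300)),cv2.resize(b["image"][60:285,100:400],(400,300))]))
t=cloud(a);o=np.array([.688,.0329]);ex=np.array([.9938,-.1114]);ey=np.array([.1114,.9938])
L=(t[...,:2]-o);cx=L@ex;cy=L@ey
m=(t[...,2]>.15)&(t[...,2]<.164)&(abs(cx+.15)<.06)&(abs(cy)<.13)
n,l,st,ce=cv2.connectedComponentsWithStats(m.astype(np.uint8))
for k in range(1,n):
    if st[k,4]>5: print(ce[k],st[k,4],cx[l==k].mean(),cy[l==k].mean(),t[l==k][:,2].mean())
for nm,(x0,x1,y0,y1) in dict(soap=(155,192,150,195),mug=(300,350,168,210),scr=(210,295,265,297),brush=(315,345,222,320)).items():
    P=t[y0:y1,x0:x1].reshape(-1,3);P=P[P[:,2]>.006];print(nm,P.min(0),P.max(0))
print(r.get_state()["tool_pos"])
```

```text
[234.17142857 226.81428571] 70 -0.13035626698388025 0.02761737622560683 0.15870325803771446
[202.78431373 244.31372549] 51 -0.1757150057020738 0.0942435352290572 0.15871567315686533
soap [0.66800973 0.18346321 0.00607836] [0.76410422 0.2763845  0.1690413 ]
mug [ 0.61893996 -0.1964339   0.00600967] [ 0.69489262 -0.08565159  0.09494423]
scr [ 0.39621449 -0.05972044  0.00602355] [0.4718039  0.12859287 0.0170219 ]
brush [ 0.33920273 -0.19509089  0.00600194] [ 0.56692154 -0.11954462  0.03758422]
[0.46927647 0.26265699 0.25926527]
```

View pics/w6.png

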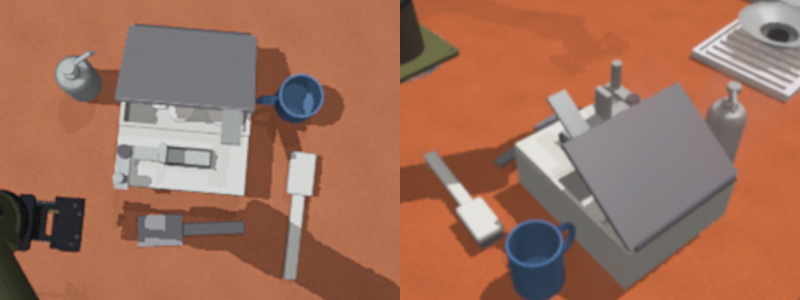

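Everything checks out. The tab is at y = +27.6 mm (full travel), the keeper post is at (−176, +94) (quarter turn), the lid is up, the bystanders are in place and the robot is clear.

```bash
python3 -c "
from h import *
print(workorder.finish_job())"
```

```text
the job is handed in; nothing more can be done
None
```

The caddy is open and the job is handed in: keeper swung to its quarter-turn stop, bolt drawn fully back, lid up, and the washing-up things left where they were, at about 15 s of the 48 s allowed (no verdict was returned).

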